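# Close the click-stop cap of the large stock canister

## Task

The wing cap on the larger of the two clamped aluminium canisters was left a little loose. Turn it clockwise (seen from above) until it is fully tight and its ratchet has clicked over and slipped at least once, then let go. Leave the small canister alone.

Things in the scene. Friction and masses are not known exactly. Their poses are not given: they have to be found in the camera images.
- cap_grip (a point): Grip point on the large canister's black cap, on its upright turning axis, 0.168 m above the table: centred in a white wing 50 mm long (x), 14 mm thick (y), 36 mm tall (z up), 11 mm below the wing's top, 25 mm above the round skirt (54 mm across). The frame turns with the cap. The canister (110 mm across, 110 tall) is clamped to a steel disc 146 mm across and cannot turn or move.
- collar (a joint): Angle of the threaded black collar (58 mm across, with a pointer tab) under the large cap's skirt, rad, growing clockwise seen from above. 1.0 = fully tight: the tab meets the small aluminium post on the canister's shoulder. It starts 0.3 to 0.6 rad short of that. Until tight it turns with the cap (about 0.08 N m).
- cap (a joint): Angle by which the large cap has slipped past its collar, rad, growing clockwise seen from above. Near 0 until the collar is tight; turning on then makes the 12-tooth ratchet slip (about 0.2 N m), clicking over at about 0.27 rad and then every 0.52 rad. It stays about where it is left. Extra clicks do no harm.
- small_can: Bystander: a like clamped canister, but smaller (72 mm across, 85 mm tall, on a disc 108 mm across; its cap wing is 36 mm long, the wing's top 0.154 m above the table). Its cap is already tight. Origin at the centre of its underside on the table, z up.
Not all that is in view belongs to the job. What is shaped like the part that bears cap_grip but orange is not meant.

How it is judged:
At the end, for the whole second after the job is handed in: The large canister's collar is tight (collar above 0.93 rad; 1.0 is the stop) and its ratchet has slipped at least one click (cap above 0.28 rad) (value of joint collar above 0.93 rad and value of joint cap above 0.28 rad); the robot touches nothing.
It fails at once if the small canister or its cap is pushed or gripped (more than 4 N) (contact force between any of the fingers, the arm and small_can above 4 N).
It also fails if it takes over 35 s, if anything falls off the work surface, if the arm or the gripper's body presses on something with over 40 N, if the wrist force passes 120 N, or if a joint passes its speed limit or range.

## Robot

A 6-joint arm with a two-finger parallel gripper is mounted at the origin on the work surface. World frame = base frame: x ahead of the robot, y to its left, z up, the work surface at z = 0. Lengths are in m, angles in rad, forces in N, time in s.
With the tool pointing down it reaches from about 0.325 to 0.9 m from the base axis. Payload 6.1 kg.
Tool frame: the origin (TCP) lies on the front face of the gripper's body, between the roots of the fingers; the fingertips stand 70 mm ahead of it and the grasp point (between the pads) lies 51 mm ahead of it; z points along the fingers, x is the direction in which the jaws open and shut, and the axes are right-handed (so a half turn about z gives the same grasp; the last joint's range is limited). The gripper opens to 87 mm and grips with 3 to 60 N. Pads are 19 mm wide; open, the fingers measure 117 mm over their backs; the gripper's body (75 mm by 190 mm) begins 51 mm behind the grasp point.
Start: joints at [-1.283, 0.22, 1.526, -0, 1.395, -0.126], TCP at [0.251, -0.572, 0.292] pointing down, gripper open.
Joint ranges: [-2.98, 2.98], [-0.91, 2.08], [0.09, 2.57], [-1.24, 4.39], [0.2, 2.65], [-2.68, 2.68]. Speed limits (rad/s): [2.57, 2.57, 3.01, 3.14, 3.14, 3.14].

## Interface

Orientations are given as a unit quaternion [x, y, z, w].
In Python, from plant import ctrl, claw, cams gives the robot as it stands. Calls block until the motion is done:
- ctrl.reach(position, orientation): joint-space move of the TCP to a pose.
- ctrl.move_straight(position, rot=None, v=0.15, guard=None): straight line of the TCP; rot=None keeps the orientation; v is the mean speed in m/s. With guard (N) it stops when the force on the tool has changed by that much, and returns True; else False.
- ctrl.move_joints(angles): joint-space move.
- claw.gripper_to(opening, effort=None): finger opening in m; effort is the grip in N (None keeps the last); returns when the fingers have stopped.
- ctrl.wait(seconds).
- ctrl.ik(position, orientation): joint angles nearest the present ones, or None.
- ctrl.sense(): the state.
- cams.snapshot(name): name is "scene" or "top" or "wrist"; returns (picture, depth): 480x640x3 uint8, red, green, blue; 480x640 float32, m along the optical axis (not along the pixel's ray), 0 where there is no reading.
- cams.camera_model(name): a dict with "intrinsics" (3x3 intrinsics, pixels), "distortion" ([k1, k2, p1, p2, k3] as OpenCV has them; the pictures are not rectified), "xyz" and "orientation" of the camera in the world. Camera axes: x right, y down, z forward; pixel columns grow to the right and rows downward; lengths in m; the calibration is good to about 2 mm. A picture is of the moment at which its call begins: read the wrist's pose just before it. camera_model takes no time and is no camera call; for the wrist camera it gives the pose at the moment of the call.
A pose or a line that the arm cannot do raises ctrl.Unreachable and nothing moves.
- ctrl.finish_job(): hands the job in, once; it reports no verdict.
The state is a dict: "t": time; "q": joint angles; "joint_velocities": joint speeds; "effort": joint torques, N m; "position": TCP position; "ee_rot": TCP orientation; "ft_force": force on the tool from outside, world axes, zero at the start; "torque": the same for the moment, N m; "grip_width": finger opening in m.
Only numpy, scipy, OpenCV 4.12 (cv2) and the standard library are available. Lean on these libraries where they do the work, as an engineer would, in place of code of your own. Each camera call takes 0.05 s, during which the arm holds its last target. There are 200 camera calls.

## Working session

There is one attempt and no reset: what is moved stays moved. The work goes in short steps, each a Python script; the robot and the scene stay as the last script left them, time stands still between calls to the robot, and variables do not carry over. Pictures are saved under pics/ and viewed, about 8 in all and at most 12, crops included, and the job is handed in when it is done.

```bash
mkdir -p pics; ls
python3 - <<'E'
from plant import ctrl, claw, cams
import cv2, numpy as np
ims=[]
for n in ["scene","top"]:
    p,d=cams.snapshot(n); np.savez(f"pics/{n}.npz",p=p,d=d)
    cv2.imwrite(f"pics/{n}1.png",p[:,:,::-1])
    m=cams.camera_model(n); print(n,{k:np.round(v,4).tolist() for k,v in m.items()})
print(ctrl.sense())
E
```

```text
pics
scene {'intrinsics': [[561.0906, 0.0, 330.3034], [0.0, 561.0906, 233.757], [0.0, 0.0, 1.0]], 'distortion': [0.0263, 0.0, 0.0, 0.0, 0.0], 'xyz': [1.148, 0.0582, 0.6196], 'orientation': [0.6074, 0.6376, -0.3474, -0.3223]}
top {'intrinsics': [[450.7764, 0.0, 319.4946], [0.0, 450.7764, 248.1631], [0.0, 0.0, 1.0]], 'distortion': [-0.0125, 0.0, 0.0, 0.0, 0.0], 'xyz': [0.3515, 0.0034, 0.8293], 'orientation': [0.7074, -0.704, 0.0357, -0.0506]}
{'t': 0.1, 'q': array([-1.28312542e+00,  2.21114292e-01,  1.52746817e+00,  9.15644435e-06,
        1.39469853e+00, -1.26097214e-01]), 'joint_velocities': array([-4.56138436e-04, -2.16404347e-03, -3.36741620e-03, -6.55319772e-05,
        8.16916565e-04, -5.17575668e-04]), 'effort': array([ 8.65331531e-04, -4.95947528e+01, -3.88518369e+01,  7.02414522e-02,
        5.16011822e-02, -2.00183473e-05]), 'position': array([ 0.25116797, -0.57184743,  0.29128207]), 'ee_rot': array([ 8.37275294e-01, -5.46780915e-01, -6.40223705e-04, -5.50234884e-04]), 'ft_force': array([-0.37240488,  0.04601744, -0.36546153]), 'torque': array([-0.00664326, -0.04025311,  0.03745135]), 'grip_width': 0.08688870709103574}
```

View pics/scene1.png

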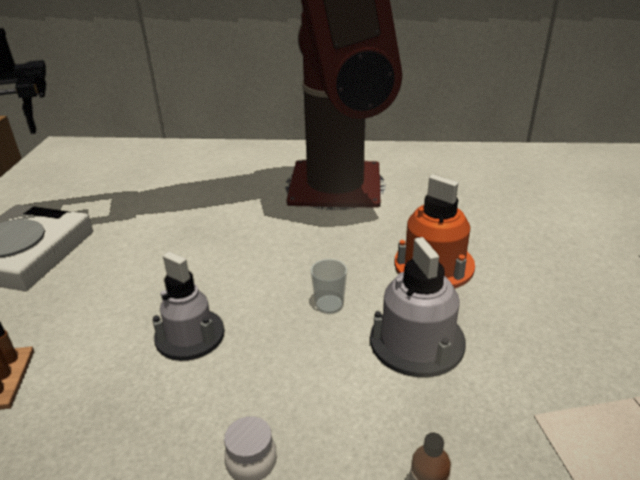

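View pics/top1.png

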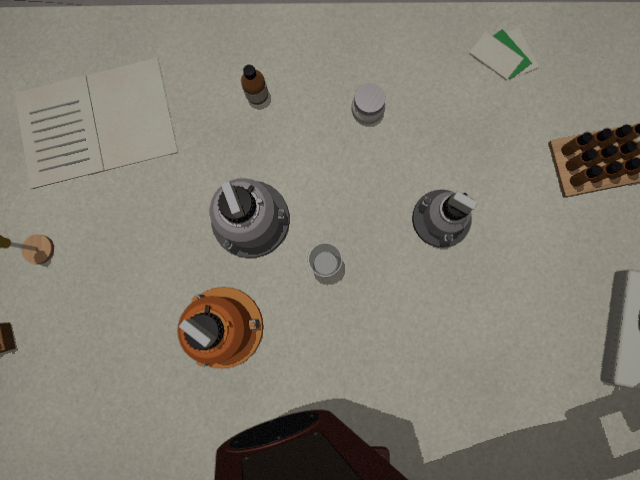

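Candidates for the wing: large grey canister, scene (425,257) / top (231,197). Orange one, scene (442,188) / top (196,333), is not meant. The small canister, scene (176,266) / top (462,203), is a bystander. I choose the large grey one. Next I triangulate its wing.

```bash
cat > h.py <<'E'
import cv2, numpy as np
from scipy.spatial.transform import Rotation as R
def ray(m,px):
    u=cv2.undistortPoints(np.array([[px]],float),m["intrinsics"],np.array(m["distortion"],float))[0,0]
    d=R.from_quat(m["orientation"]).as_matrix()@[u[0],u[1],1.]
    return np.array(m["xyz"]),d
def onplane(m,px,z):
    o,d=ray(m,px); return o+d*(z-o[2])/d[2]
def tri(rays):
    A=0;b=0
    for o,d in rays:
        d=d/np.linalg.norm(d);P=np.eye(3)-np.outer(d,d);A=A+P;b=b+P@o
    x=np.linalg.solve(A,b)
    return x,[np.linalg.norm(np.cross(x-o,d/np.linalg.norm(d))) for o,d in rays]
def wing(p,box,thr=115):
    x0,y0,x1,y1=box; c=p[y0:y1,x0:x1].astype(int)
    m=((c.min(2)>thr)&(c.max(2)-c.min(2)<40)).astype(np.uint8)
    cs,_=cv2.findContours(m,cv2.RETR_EXTERNAL,cv2.CHAIN_APPROX_NONE)
    k=max(cs,key=cv2.contourArea)+np.array([[x0,y0]])
    return cv2.minAreaRect(k.astype(np.float32)),k
E
python3 - <<'E'
import numpy as np,cv2
from h import *
s=np.load("pics/scene.npz");t=np.load("pics/top.npz")
a=cv2.resize(s["p"][225:315,375:475],(400,360),interpolation=cv2.INTER_CUBIC)
b=cv2.resize(t["p"][165:255,195:295],(400,360),interpolation=cv2.INTER_CUBIC)
cv2.imwrite("pics/crop1.png",np.hstack([a,b])[:,:,::-1])
from plant import cams
for n,D,boxes in [("scene",s,[(405,232,445,285),(420,172,465,208),(158,250,195,285)]),("top",t,[(212,176,248,216),(175,312,215,355),(445,190,480,217)])]:
    m=cams.camera_model(n)
    for bx in boxes:
        r,k=wing(D["p"],bx); u,v=map(int,r[0]); dd=D["d"][v,u]
        o,d=ray(m,(u,v)); print(n,np.round(r[0],1),np.round(r[1],1),round(r[2],1),"depthpt",np.round(o+d*dd,3))
E
```

```text
scene [426.2 247.7] [28.1  8.2] 49.4 depthpt [0.512 0.15  0.181]
scene [442.  189.5] [35. 44.] 90.0 depthpt [0.317 0.194 0.164]
scene [176. 267.] [34. 36.] 90.0 depthpt [ 0.521 -0.201  0.143]
top [229.5 194.5] [37. 35.] 90.0 depthpt [0.512 0.152 0.178]
top [194.3 332.8] [33.4  9. ] 37.9 depthpt [0.31  0.197 0.176]
top [464.5 203. ] [26. 29.] 90.0 depthpt [ 0.504 -0.202  0.154]
```

View pics/crop1.png

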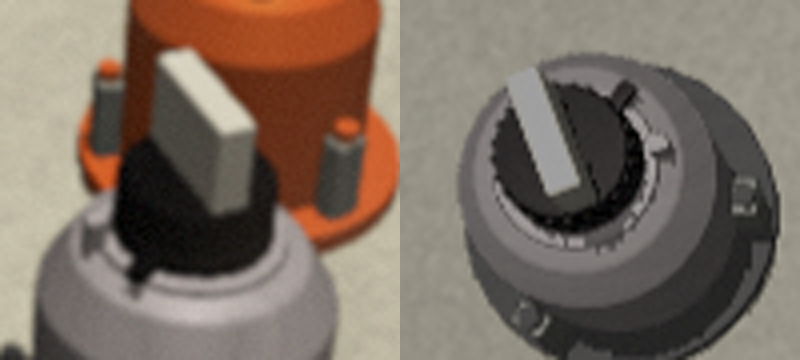

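The crop confirms the choice: grey body, white wing, top-face centre at scene ≈(426.5,248.5) and top ≈(230.9,198). The collar tab is about 0.5 rad short of the post clockwise. I'll triangulate, hover and look with the wrist camera.

```bash
cat >> h.py <<'E'
def grip_rot(yaw):  # tool z down, tool x along world angle yaw
    x=np.array([np.cos(yaw),np.sin(yaw),0]);z=np.array([0,0,-1.])
    return R.from_matrix(np.c_[x,np.cross(z,x),z]).as_quat()
E
python3 - <<'E'
import numpy as np,cv2
from h import *
from plant import ctrl,claw,cams
ms,mt=cams.camera_model("scene"),cams.camera_model("top")
p,e=tri([ray(ms,(426.5,248.5)),ray(mt,(230.9,198))]); print("wing top",p,e)
c=lambda x,y:(195+(x-400)/4,165+y/4)
a=onplane(mt,c(521,73),p[2]);b=onplane(mt,c(566,190),p[2])
print("ends",a,b,np.linalg.norm(a-b)); th=np.arctan2(*(a-b)[[1,0]]);print("wing yaw",th)
q0=ctrl.sense()["q"]
best=None
for k in (-1,0,1,2):
    y=th+np.pi/2+k*np.pi
    q=ctrl.ik([p[0],p[1],.34],grip_rot(y)); print(k,y,None if q is None else np.round(q,3))
    if q is not None and (best is None or q[5]<best[0]): best=(q[5],y)
# which sign of q6 is clockwise: tool yaw decreasing
q2=ctrl.ik([p[0],p[1],.34],grip_rot(best[1]-.2));print("after -0.2 yaw",q2)
E
```

```text
wing top [0.50687705 0.15063809 0.17440877] [np.float64(0.0005264928050626474), np.float64(0.0005264928050626116)]
ends [0.52943353 0.15930615 0.17440877] [0.48485891 0.14106357 0.17440877] 0.04816314751614506
wing yaw 0.3884629743622915
-1 -1.1823333524326052 [ 0.14  -0.04   1.715 -0.     1.466  1.322]
0 1.959259301157188 [ 0.14  -0.04   1.715 -0.     1.466 -1.82 ]
1 5.100851954746981 [ 0.14  -0.04   1.715 -0.     1.466  1.322]
2 8.242444608336774 [ 0.14  -0.04   1.715 -0.     1.466 -1.82 ]
after -0.2 yaw [ 1.39680734e-01 -3.96084975e-02  1.71522100e+00 -4.44089210e-16
  1.46598015e+00 -1.61957857e+00]
```

Height is 0.174 (0.179 expected) and length 48 mm (50 expected). Starting at q6=-1.82 and turning clockwise leaves about 4.5 rad of range. Going to the hover pose.

Run:
```python
import numpy as np,cv2
from h import *
from plant import ctrl,claw,cams
s=ctrl.sense(); p=s["position"]
ctrl.move_straight([p[0],p[1],.34],v=.2)
ctrl.reach([.507,.151,.34],grip_rot(1.959))
ctrl.wait(.3)
m=cams.camera_model("wrist"); im,d=cams.snapshot("wrist")
np.savez("pics/w1.npz",p=im,d=d,**{k:np.array(v) for k,v in m.items()})
cv2.imwrite("pics/w1.png",im[:,:,::-1])
s=ctrl.sense();print(s["t"],s["position"],s["q"],m["xyz"])
```

```text
3.55 [0.50709464 0.15078245 0.33999705] [ 1.39878822e-01 -3.89960637e-02  1.71463240e+00  3.32623719e-05
  1.46594944e+00 -1.81864135e+00] [0.43585489 0.1204875  0.43232788]
```

View pics/w1.png

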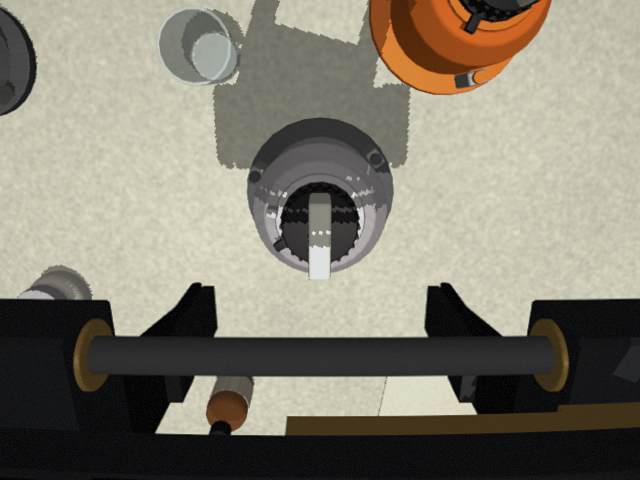

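The wrist view shows the wing centred at columns 309–330, rows 192–279, vertical and midway between the fingers (215 and 428, mid 321). I'll check the numbers against a plane.

Run:
```python
import numpy as np
from h import *
from plant import cams
W=np.load("pics/w1.npz"); m={k:W[k] for k in("intrinsics","distortion","xyz","orientation")}
for v in (205,230,250,272):
    row=W["p"][v,290:350].astype(int).mean(1); dep=W["d"][v,319]; o,d=ray(m,(319,v)); print(v,row[12:48:3].round(),"pt",np.round(o+d*dep,4))
mt=cams.camera_model("top")
for z in (.174,.179):
    e=[onplane(m,(309,277),z),onplane(m,(330,277),z)]; print(z,"far end",e,np.linalg.norm(e[0]-e[1]))
    e=(e[0]+e[1])/2; n=onplane(m,(319.3,215),z); print("axis dir",np.arctan2(*(e-n)[[1,0]]),"centre",e-.025*(e-n)/np.linalg.norm(e-n))
# triangulate far end of the wing: wrist + top
print("far end tri",tri([ray(m,(319.5,277.5)),ray(mt,(195+121/4,165+73/4))]))
```

```text
205 [ 23.  19.  59. 125. 124. 125. 126. 127. 129. 124.  26.  30.] pt [0.4867 0.1402 0.1798]
230 [ 56.  58.  74. 130. 131. 132. 143. 134. 149. 130.  61.  61.] pt [0.5013 0.1462 0.1788]
250 [ 55.  53.  70. 224. 224. 225. 225. 224. 225. 200.  54.  55.] pt [0.5131 0.151  0.1792]
272 [198. 161. 126. 223. 223. 223. 224. 222. 225. 193. 159. 189.] pt [0.5269 0.1566 0.1784]
0.174 far end [array([0.53409779, 0.15260109, 0.174     ]), array([0.52897606, 0.16511933, 0.174     ])] 0.013525479558848683
axis dir 0.3905810058547302 centre [0.50841972 0.14934207 0.174     ]
0.179 far end [array([0.53219627, 0.15197952, 0.179     ]), array([0.52717368, 0.16425547, 0.179     ])] 0.013263690556581009
axis dir 0.39058100585472966 centre [0.50656777 0.14859935 0.179     ]
far end tri (array([0.52598922, 0.15637623, 0.18861675]), [np.float64(0.0005785815375306513), np.float64(0.0005785815375306679)])
```

Run:
```python
import numpy as np
from h import *
from plant import ctrl,claw
def rep(l):
    s=ctrl.sense();print(l,round(s["t"],2),np.round(s["position"],4),"q6",round(s["q"][5],3),"F",np.round(s["ft_force"],1),"T",np.round(s["torque"],2),"w",round(s["grip_width"],4))
P=[.5066,.149,.220]; r=grip_rot(.3906+np.pi/2)
ctrl.move_straight([P[0],P[1],.27],rot=r,v=.1)
hit=ctrl.move_straight(P,v=.06,guard=8); rep(f"down hit={hit}")
if not hit:
    claw.gripper_to(0.0,effort=25); rep("grip")
    for i in range(2):
        q=ctrl.sense()["q"].copy(); q[5]+=.2; ctrl.move_joints(q); rep("turn")
```

```text
down hit=False 5.38 [0.5069 0.149  0.2204] q6 -1.825 F [-0.1  0.1  0.1] T [ 0.13 -0.11 -0.02] w 0.0873
grip 6.55 [0.5064 0.1493 0.22  ] q6 -1.825 F [-1.3  2.2  0.3] T [ 0.53  0.02 -0.09] w 0.0141
turn 6.86 [0.5064 0.1496 0.22  ] q6 -1.629 F [-1.2  2.7  0.4] T [ 0.53 -0.03 -0.08] w 0.0137
turn 7.17 [0.5063 0.1498 0.22  ] q6 -1.435 F [-0.7  3.4 -0.6] T [ 0.67  0.11 -0.05] w 0.0139
```

Run:
```python
import numpy as np,cv2
from h import *
from plant import ctrl,claw,cams
q=ctrl.sense()["q"].copy()
for i in range(13):
    q[5]+=.1; ctrl.move_joints(q)
    s=ctrl.sense();print(round(s["t"],2),np.round(s["position"],4),"q6",round(s["q"][5],3),"F",np.round(s["ft_force"],1),"T",np.round(s["torque"],2),"w",round(s["grip_width"],4))
im,d=cams.snapshot("wrist"); cv2.imwrite("pics/w2.png",im[:,:,::-1])
```

```text
7.42 [0.5063 0.15   0.22  ] q6 -1.341 F [-0.4  3.5 -0.6] T [ 0.68 -0.03 -0.09] w 0.0139
7.67 [0.5063 0.1501 0.22  ] q6 -1.241 F [-0.3  4.9  0.6] T [ 0.9  -0.03 -0.05] w 0.014
7.92 [0.5064 0.1502 0.22  ] q6 -1.14 F [-0.9  4.5 -0.6] T [ 1.04 -0.05 -0.06] w 0.0137
8.17 [0.5064 0.1503 0.2201] q6 -1.04 F [0.1 6.  0.7] T [ 1.08 -0.06 -0.12] w 0.0135
8.42 [0.5064 0.1504 0.2201] q6 -0.941 F [ 0.2  5.9 -0.6] T [ 1.21 -0.14 -0.09] w 0.0134
8.67 [0.5065 0.1504 0.22  ] q6 -0.84 F [ 0.7  6.2 -1.1] T [ 1.21 -0.2  -0.12] w 0.0138
8.92 [0.5065 0.1506 0.22  ] q6 -0.741 F [ 0.2  7.4 -0.6] T [ 1.31 -0.23 -0.09] w 0.0134
9.17 [0.5066 0.1507 0.2201] q6 -0.641 F [ 2.   7.3 -1.8] T [ 1.42 -0.36 -0.09] w 0.014
9.42 [0.5067 0.1508 0.2201] q6 -0.54 F [ 1.3  7.5 -1.5] T [ 1.43 -0.45 -0.13] w 0.0136
9.67 [0.5068 0.1508 0.2201] q6 -0.44 F [ 1.5  7.2 -2.8] T [ 1.48 -0.46 -0.08] w 0.0138
9.92 [0.5069 0.1508 0.2201] q6 -0.34 F [ 3.2  8.2 -2.9] T [ 1.53 -0.53 -0.07] w 0.0138
10.17 [0.507  0.1509 0.2201] q6 -0.24 F [ 4.5  9.6 -3.2] T [ 1.59 -0.61 -0.08] w 0.0142
10.42 [0.5071 0.151  0.22  ] q6 -0.141 F [ 3.5  9.7 -2.4] T [ 1.69 -0.77 -0.07] w 0.014
```

View pics/w2.png

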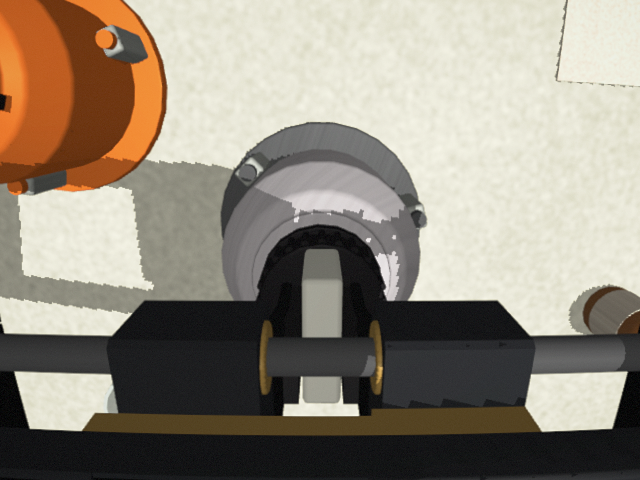

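The wing is still aligned with the fingers (columns 303–343) after about 1.68 rad. At most 0.88 rad was needed. I'll release, rise and verify.

Run:
```python
import numpy as np,cv2
from plant import ctrl,claw,cams
claw.gripper_to(.087)
p=ctrl.sense()["position"]
ctrl.move_straight([p[0],p[1],.34],v=.12); ctrl.wait(.2)
im,d=cams.snapshot("wrist")
# top view needs the arm out of the way: swing aside
q=ctrl.sense()["q"].copy(); q[0]-=.7; ctrl.move_joints(q)
t,_=cams.snapshot("top"); s=ctrl.sense(); print(s["t"],s["ft_force"],s["grip_width"])
a=cv2.resize(im[80:340,190:450],(390,390),interpolation=cv2.INTER_CUBIC)
b=cv2.resize(t[165:255,195:285],(390,390),interpolation=cv2.INTER_CUBIC)
cv2.imwrite("pics/after.png",np.hstack([a,b])[:,:,::-1])
```

```text
14.625 [-0.63205318 -0.57074459  0.15523195] 0.08697369041738265
```

View pics/after.png

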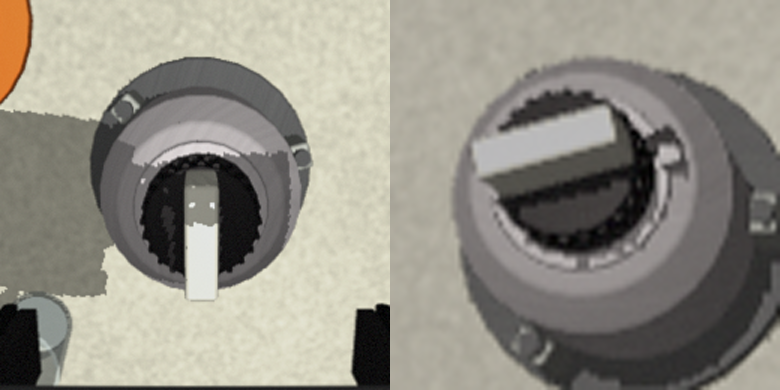

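In the top crop the wing has turned from 69° to 165°, about 1.68 rad clockwise. The tab has left its old spot and sits against the post at crop (660,145). The robot is clear, so I'm handing in.

```bash
python3 -c "
from plant import ctrl
ctrl.finish_job()"
```

```text
the job is handed in; nothing more can be done
```

I gripped the wing on the large grey canister's cap and turned it about 1.68 rad clockwise. I then opened the gripper, lifted clear, swung aside and handed the job in at about 14.6 s.

**What the last checks showed:**
- The top view shows the wing turned about 96° (1.68 rad), and the collar's tab now sits against the post. With at most 0.6 rad used up in tightening, the ratchet should have slipped about 1.1 rad or more, against the 0.28 rad needed.
- The small canister was never approached, and after release the force readings were back near zero.

**What disagreed or stayed unclear:**
- The wrist moment showed no clear step when the collar met its stop, so tightness rests on the pictures and the angle turned.
- The side force rose to about 10 N during the turn. I think my grip was about 2 mm off the cap's axis, which did no visible harm.
- The first two-view height for the wing's top was 0.174 m, and a two-view check of the wing's far end gave 0.189 m. The wrist camera's depth gave 0.179 m, which matches the description, and I set the grip height to that.

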